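# Park the spare tape and label rolls behind the chute catches

## Task

Two roll chutes stand on the packing table, each with a roll waiting at its low front end: packing tape in one, labels in the other. With the fingertips push each roll up its sloping chute, over the orange catch and on to the rear stop, so that the catch springs up behind it and the roll stays parked there when you let go. Only push the rolls steadily, do not lift or flick them, and leave the gift box, cutter, marker and small teal tape where they are.

Things in the scene. Friction and masses are not known exactly. Their poses are not given: they have to be found in the camera images.
- tape_lane: sloped lane of the tape chute, fixed to the table. Origin: mid-floor at the inner face of the front lip (low end, nearest the robot). x runs uphill along the floor (8 degrees, roughly away from the robot), y left, z square to the floor. Blue rails 50 mm apart inside, 28 mm high; lip 20 mm high, x = -3 to 0. A parked roll's centre is at x = 164 (back on the catch) to 178 mm (at the rear stop).
- tape_stop (a point): middle of the foot of the tape chute's rear stop: its rubber face, at x = 226 mm of the lane, on the floor line. The stop plate stands 65 mm above the floor and is the tallest part of the chute.
- tape_roll_center (a point): centre of the tan packing-tape roll, 96 mm diameter, 45 mm wide, standing on edge in the lane like a wheel (axis along the lane's y), its centre 48 mm above the floor. It starts resting against the front lip, centre at x = 40 mm of the lane. It is slick, rolls freely and runs back downhill if let go short of the catch.
- tape_roll: the tan packing-tape roll itself; its origin is on its axis, in the left-hand side face (22 mm left of its centre), and turns with it: use its centre point for the position.
- tape_catch (a joint): one-way catch: orange nose 12 mm wide, 14 mm above the floor, at x = 130 mm mid-lane. 0 = standing (sprung, against its stop), 1.5 = flat, tipped uphill into its slot. A roll pushed uphill tips it with under 2 N; it springs up once the roll's centre is about 42 mm past it and then holds the roll. An orange flag outside the right rail turns with it.
- label_lane: sloped lane of the label chute, fixed to the table. Origin: mid-floor at the inner face of the front lip (low end, nearest the robot). x runs uphill along the floor (8 degrees, roughly away from the robot), y left, z square to the floor. Blue rails 67 mm apart inside, 28 mm high; lip 20 mm high, x = -3 to 0. A parked roll's centre is at x = 164 (back on the catch) to 178 mm (at the rear stop).
- label_stop (a point): middle of the foot of the label chute's rear stop: its rubber face, at x = 228 mm of the lane, on the floor line. The stop plate stands 65 mm above the floor and is the tallest part of the chute.
- label_roll_center (a point): centre of the white label roll with a brown core, 100 mm diameter, 62 mm wide, standing on edge in the lane like a wheel (axis along the lane's y), its centre 50 mm above the floor. It starts resting against the front lip, centre at x = 40 mm of the lane. It is slick, rolls freely and runs back downhill if let go short of the catch.
- label_roll: the white label roll itself; its origin is on its axis, in the left-hand side face (31 mm left of its centre), and turns with it: use its centre point for the position.
- label_catch (a joint): one-way catch: orange nose 12 mm wide, 14 mm above the floor, at x = 130 mm mid-lane. 0 = standing (sprung, against its stop), 1.5 = flat, tipped uphill into its slot. A roll pushed uphill tips it with under 2 N; it springs up once the roll's centre is about 42 mm past it and then holds the roll. An orange flag outside the right rail turns with it.
- gift_carton: closed pale gift box, 81x120x42 mm, left of the work; origin at the centre of its underside. Bystander.
- blue_cutter: blue snap-off box cutter, 160 mm long, 20 mm high, lying at the front left; origin under its middle. Bystander.
- marker: white and black marker pen, 135 mm long, 16 mm thick, lying at the front right; origin under its middle. Bystander.
- teal_tape: small teal tape roll lying flat, 60 mm across, 15 mm high, right of the work; origin at the centre of its underside. Bystander.

How it is judged:
At the end, for the whole second after the job is handed in: Each roll stands in its own lane between the catch and the rear stop (centre 158 to 184 mm up the lane from the front lip, within 6 mm of its rolling height above the floor), its catch stands up (within 0.15 rad), and it is at rest (under 20 mm/s) (x of tape_roll_center in the frame of tape_lane between 0.158 and 0.184 m and z of tape_roll_center in the frame of tape_lane between 0.042 and 0.054 m and value of joint each of tape_catch, label_catch below 0.15 rad and linear speed of each of tape_roll, label_roll below 0.02 m/s and x of label_roll_center in the frame of label_lane between 0.158 and 0.184 m and z of label_roll_center in the frame of label_lane between 0.044 and 0.056 m); the robot touches nothing.
It fails at once if the tape roll is lifted off its lane (centre more than 12 mm above its rolling height) (z of tape_roll_center in the frame of tape_lane above 0.06 m).
It fails at once if the tape roll is flicked (faster than 0.45 m/s) (linear speed of tape_roll above 0.45 m/s).
It fails at once if the label roll is lifted off its lane (centre more than 12 mm above its rolling height) (z of label_roll_center in the frame of label_lane above 0.062 m).
It fails at once if the label roll is flicked (faster than 0.45 m/s) (linear speed of label_roll above 0.45 m/s).
It fails at once if a bystander (gift box, blue cutter, marker, teal tape) is moved by more than 20 mm (distance of any of gift_carton, blue_cutter, marker, teal_tape from where it was at the start of the episode above 0.02 m).
It also fails if it takes over 53 s, if anything falls off the work surface, if the arm or the gripper's body presses on something with over 40 N, if the wrist force passes 120 N, or if a joint passes its speed limit or range.

## Robot

A 6-joint arm with a two-finger parallel gripper is mounted at the origin on a cart in front of the work surface, level with it; the furniture and walls round the work are solid. World frame = base frame: x ahead of the robot, y to its left, z up, the work surface at z = 0. Lengths are in m, angles in rad, forces in N, time in s.
With the tool pointing down it reaches from about 0.275 to 0.975 m from the base axis. Payload 8.4 kg.
Tool frame: the origin (TCP) lies at the very end of the fingers, on their centre line; the grasp point (between the pads) lies 19 mm behind it; x points along the fingers, y is the direction in which the jaws open and shut, and the axes are right-handed (so a half turn about x gives the same grasp; the last joint's range is limited). The gripper opens to 92 mm and grips with 3 to 60 N. Pads are 20 mm wide; open, the fingers measure 128 mm over their backs; the gripper's body (75 mm by 189 mm) begins 69 mm behind the grasp point.
Start: joints at [1.206, 0.353, 1.633, -0, 1.155, -0.002], TCP at [0.222, 0.584, 0.215] pointing down, gripper open.
Joint ranges: [-2.63, 2.63], [-0.92, 2.1], [0.06, 2.66], [-1.3, 4.44], [0, 2.69], [-3.02, 3.02]. Speed limits (rad/s): [2.22, 2.22, 2.79, 3.14, 3.14, 3.14].

## Interface

Orientations are given as a 3x3 rotation matrix whose columns are the frame's x, y, z axes.
In Python, from plant import get_obs, viewer, ticket, spotter gives the robot as it stands. The module is installed in compiled form; this text tells all that it offers.
- The arm moves only by the shell command python3 -m inch 'ROWS' [FORCE]. ROWS is JSON, a list of rows, each a list of 7 numbers: the shift along the tool's x, y, z each as a share of 0.12 m, from -1 to 1, then the turn, a rotation vector about the tool's x, y, z each as a share of 180 degrees, from -1 to 1, then the opening, from -1 (shut) to 1 (fully open). A call has 1 to 20 rows; each row is the pose to reach, as a shift and turn from the pose commanded when the call began, along the tool's axes at that moment, turning the shorter way round; what a row does not reach only later rows make up. A row lasts 1/8 s, in which the tool goes at most 62.5 mm and 10.7 degrees, less where a joint would pass 70% of its speed; a pose out of reach is approached as far as the arm can. A call with a number of a shift or a turn outside -1 to 1 is refused whole. A call with a gripper value outside its range is refused whole. The fingers move at their own pace and stop on an object; FORCE is the grip in N (left out, the last holds). Time passes only in rows, so rows that repeat a pose let the fingers close. It gives the time, the measured TCP pose, the force and the opening at its end, in the units of the state.
- get_obs(): the state, without advancing time (a new reading comes with each control period).
- viewer.grab_frame(name): name is "side" or "top" or "wrist"; returns the picture (480x640x3 uint8, red, green, blue); there is no depth.
- viewer.camera_info(name): a dict with "fx", "fy", "cx", "cy" (pixels), "rvec" (rotation vector, rad) and "tvec" (3), from world to camera coordinates, as OpenCV has them. Camera axes: x right, y down, z forward; pixel columns grow to the right and rows downward; lengths in m; the calibration is good to about 2 mm. A picture is of the moment at which its call begins: read the wrist's pose just before it. camera_info takes no time and is no camera call; for the wrist camera it gives the pose at the moment of the call.
- ticket.finish_job(): hands the job in, once; it reports no verdict.
Trained networks look in the newest picture that a camera, given by its name, has taken for a name from the list of things; names that differ only in an ending like _2 or _b are one class to them, and where a whole thing is asked for, a point or a joint stands for the part that bears it (a point fixed in the world has none). Each returns a list of dicts, best first, with "p" (0 to 1); they miss things now and then, are a little off and sometimes report something else, mostly with a low value. They report only what shows in the picture. A call takes as long as a camera call.
- spotter.find_in(camera, query): "point" ([x, y, z] in m, in the coordinates of the camera as it stood for that picture, good to about 4 mm: the middle of the surface that is visible of it).
The state is a dict: "time": time; "qpos": joint angles; "joint_vel": joint speeds; "tau": joint torques, N m; "position": TCP position; "tcp_rot": TCP orientation; "force": force on the tool from outside, world axes, zero at the start; "wrist_torque": the same for the moment, N m; "opening": opening from 0.0 (shut) to 1.0 (fully open).
Only numpy, scipy, OpenCV 4.12 (cv2) and the standard library are available. Lean on these libraries where they do the work, as an engineer would, in place of code of your own. Each camera call takes 0.05 s, during which the arm holds its last target.

## Working session

There is one attempt and no reset: what is moved stays moved. The work goes in short steps, Python scripts to look and compute and a shell command to move; the robot and the scene stay as the last step left them, time stands still between calls to the robot, and variables do not carry over. Pictures are saved under pics/ and viewed, and the job is handed in when it is done.

```bash
mkdir -p pics; ls
python3 - <<'E'
from plant import get_obs, viewer, spotter
import cv2,numpy as np
o=get_obs()
for k in o: print(k,np.round(o[k],4).tolist())
for n in ("side","top"):
    im=viewer.grab_frame(n); cv2.imwrite(f"pics/{n}0.png",im[:,:,::-1])
    ci=viewer.camera_info(n); print(n,ci)
    R=cv2.Rodrigues(np.array(ci["rvec"]))[0];t=np.array(ci["tvec"])
    for q in ["tape_roll","label_roll","tape_lane","label_lane","tape_catch","label_catch","tape_roll_center","label_roll_center","gift_carton","blue_cutter","marker","teal_tape"]:
        r=spotter.find_in(n,q)
        for d in r[:2]: print(n,q,round(d["p"],2),np.round(R.T@(np.array(d["point"])-t),4))
E
```

```text
pics
time 0.0
qpos [1.2056, 0.3536, 1.6341, -0.0, 1.1552, -0.0024]
joint_vel [0.0002, 0.0009, -0.0026, 0.0011, -0.0007, 0.0]
tau [0.0002, -59.3844, -33.421, 0.0698, 0.0233, -0.0001]
position [0.2217, 0.5839, 0.2139]
tcp_rot [[-0.0004, 0.3549, 0.9349], [-0.0012, 0.9349, -0.3549], [-1.0, -0.0013, 0.0]]
force [0.7196, -0.2153, -0.1109]
wrist_torque [-0.032, -0.0083, 0.0311]
opening 0.9978
side {'fx': 528.6328584990067, 'fy': 528.6328584990067, 'cx': 321.4087242462834, 'cy': 237.38601164594715, 'rvec': array([ 2.12695614, -0.59567092,  0.31438971]), 'tvec': array([-0.45723949,  0.24946799,  1.09549915])}
side tape_roll 0.85 [0.4735 0.0671 0.0878]
side tape_roll 0.58 [0.4938 0.3416 0.0425]
side label_roll 0.71 [ 0.4821 -0.1699  0.0977]
side tape_lane 0.69 [ 0.6354 -0.1417  0.0496]
side label_lane 0.62 [ 0.6304 -0.1413  0.0478]
side tape_catch 0.52 [0.5926 0.115  0.0495]
side label_catch 0.61 [ 0.5923 -0.1817  0.0428]
side tape_roll_center 0.63 [0.4688 0.0697 0.084 ]
side label_roll_center 0.97 [ 0.4878 -0.173   0.1002]
side gift_carton 0.8 [0.493  0.3402 0.0454]
side blue_cutter 0.88 [0.3
[... 162 characters left out ...]
fx': 494.22836920921856, 'fy': 494.22836920921856, 'cx': 317.52545430698825, 'cy': 231.9889002878638, 'rvec': array([ 2.11146701, -2.10073243,  0.23260218]), 'tvec': array([0.02497316, 0.5507613 , 1.14769379])}
top tape_roll 0.66 [0.4726 0.0707 0.1153]
top label_roll 0.83 [ 0.4958 -0.1468  0.1134]
top label_roll 0.18 [ 0.6305 -0.1336  0.0457]
top tape_lane 0.85 [0.5991 0.1242 0.048 ]
top label_lane 0.69 [0.3561 0.2859 0.0132]
top label_lane 0.64 [ 0.6326 -0.1381  0.0454]
top tape_roll_center 0.97 [0.4737 0.0766 0.1114]
top gift_carton 0.63 [0.5079 0.3607 0.0408]
top marker 0.75 [ 0.3569 -0.2207  0.0171]
top teal_tape 0.56 [ 0.439  -0.3349  0.0115]
top teal_tape 0.36 [ 0.6302 -0.1355  0.0431]
```

View pics/side0.png

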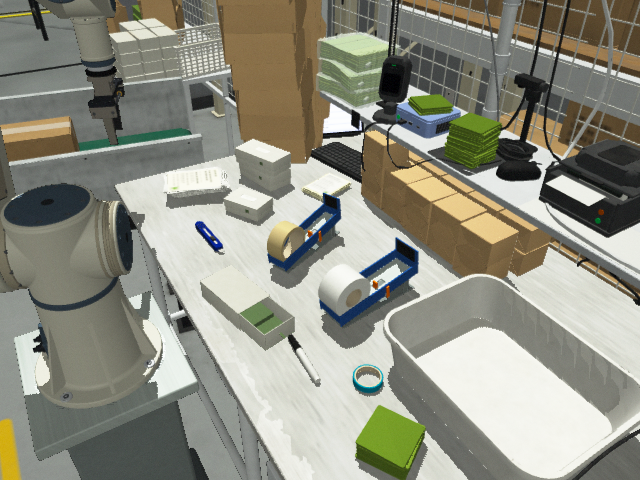

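View pics/top0.png

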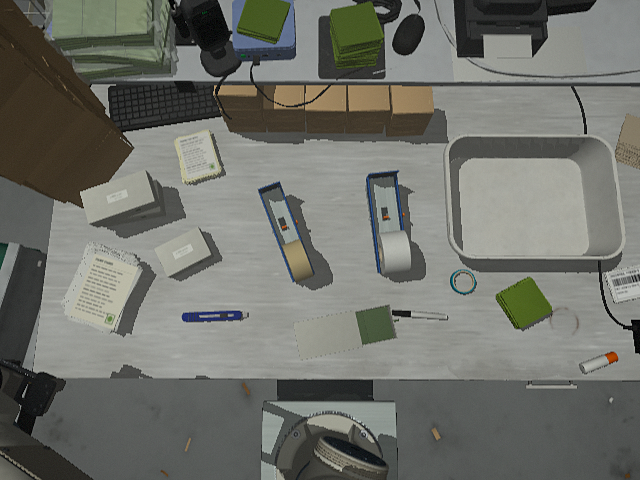

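The side view shows the tape chute (tan roll at ~(285,240)) and the label chute (white roll at ~(343,290)). In the top view they are at (300,262) and (394,255), and a carton sits in front at (345,330). I'll zoom in to get the corners.

Run:
```python
import cv2
t=cv2.imread("pics/top0.png");s=cv2.imread("pics/side0.png")
def z(im,x0,y0,w,h,k,n):
    c=cv2.resize(im[y0:y0+h,x0:x0+w],None,fx=k,fy=k,interpolation=cv2.INTER_CUBIC)
    for i in range(0,w,20):
        cv2.putText(c,str(x0+i),(i*k,10),0,.35,(0,0,255),1); cv2.line(c,(i*k,12),(i*k,18),(0,0,255),1)
    for i in range(0,h,20):
        cv2.putText(c,str(y0+i),(0,i*k+4),0,.35,(0,0,255),1);cv2.line(c,(24,i*k),(30,i*k),(0,0,255),1)
    cv2.imwrite(n,c)
z(t,245,160,190,140,4,"pics/tz.png")
z(s,255,180,170,150,4,"pics/sz.png")
```

```text
(no output)
```

View pics/tz.png

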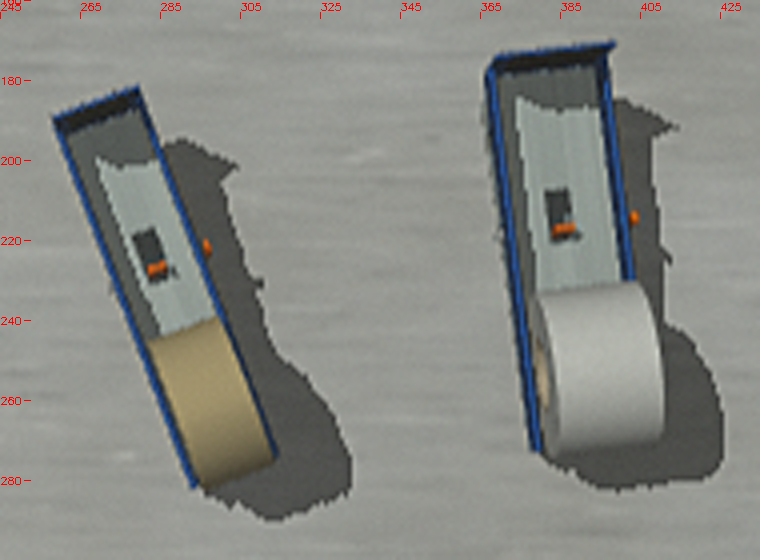

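View pics/sz.png

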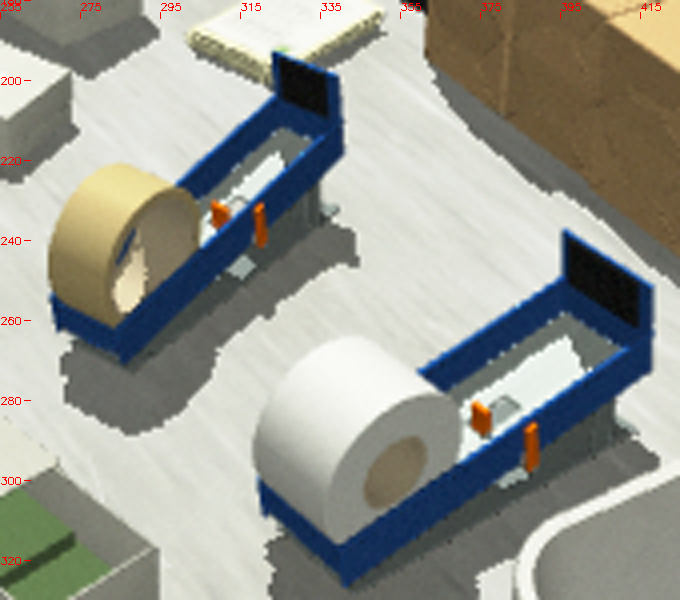

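```bash
cat > h.py <<'E'
import numpy as np,cv2
from scipy.optimize import least_squares
from plant import viewer
def cam(n):
    c=viewer.camera_info(n);K=np.array([[c["fx"],0,c["cx"]],[0,c["fy"],c["cy"]],[0,0,1.]])
    return np.array(c["rvec"]),np.array(c["tvec"]),K
def proj(n,P):
    r,t,K=cam(n);return cv2.projectPoints(np.array(P,float).reshape(-1,3),r,t,K,None)[0].reshape(-1,2)
S=np.radians(8)
def lane2w(p,L):
    x0,y0,z0,w=p;c,s=np.cos(w),np.sin(w)
    R=np.array([[c,-s,0],[s,c,0],[0,0,1]])@np.array([[np.cos(S),0,-np.sin(S)],[0,1,0],[np.sin(S),0,np.cos(S)]])
    return np.array([x0,y0,z0])+np.atleast_2d(L)@R.T,R
E
python3 - <<'E'
from h import *
def fit(obs,p0):
    def f(p):
        r=[]
        for n in("top","side"):
            o=[a for a in obs if a[0]==n]
            r.append((proj(n,lane2w(p,np.array([a[1] for a in o])/1000)[0])-np.array([a[2] for a in o])).ravel())
        return np.concatenate(r)
    s=least_squares(f,p0,loss="soft_l1");print(np.round(s.x,4),"yaw",np.degrees(s.x[3]));print(np.round(f(s.x).reshape(-1,2),1).tolist());return s.x
h=28;st=228
T=[("top",(130,0,14),(284,226.5)),("top",(st,h,65),(258.3,189.5)),("top",(st,-h,65),(279.7,182)),("top",(-3,h,28),(293.7,282)),("top",(-3,-h,28),(313.7,274.2)),
("side",(130,0,14),(310,231.5)),("side",(st,h,65),(323,193)),("side",(st,-h,65),(340,198.7)),("side",(-3,-h,28),(285.5,262.5)),("side",(-3,h,28),(268,253.7))]
h=36.5;st=230
Lb=[("top",(130,0,14),(385.7,217)),("top",(st,h,65),(366.7,177.5)),("top",(st,-h,65),(398.2,170.7)),("top",(-3,h,28),(379.2,273)),
("side",(130,0,14),(375.5,280.8)),("side",(st,h,65),(395.7,237.5)),("side",(st,-h,65),(418.2,252)),("side",(-3,-h,28),(342,316.3)),("side",(-3,h,28),(320.5,299.5))]
ims={n:cv2.imread(f"pics/{n}0.png") for n in("top","side")}
res={}
for k,o,p0,w,r in(("tape",T,[.42,.06,.02,.3],25,48),("label",Lb,[.44,-.16,.02,.1],33.5,50)):
    p=fit(o,p0);res[k]=p
    c,_=lane2w(p,[.04,0,r/1000.]);print(k,"roll",c, "parked",lane2w(p,[.178,0,r/1000.])[0])
    hw={'tape':22.5,'label':31}[k]
    a=np.linspace(0,6.283,40)
    for n in ims:
        for y in(-hw,hw):
            P=np.c_[40+r*np.cos(a),0*a+y,r+r*np.sin(a)]/1000
            q=proj(n,lane2w(p,P)[0]);cv2.polylines(ims[n],[np.int32(q*16)],True,(0,0,255),1,cv2.LINE_AA,4)
        for y in(-w,w):
            q=proj(n,lane2w(p,np.array([[0,y,28],[226,y,28],[226,y,65]])/1000)[0]);cv2.polylines(ims[n],[np.int32(q*16)],False,(0,255,255),1,cv2.LINE_AA,4)
np.savez("lanes.npz",**res)
a=cv2.resize(ims["top"][165:295,245:430],None,fx=4,fy=4);b=cv2.resize(ims["side"][180:330,255:425],None,fx=4,fy=4)
cv2.imwrite("pics/ot.png",a);cv2.imwrite("pics/os.png",b)
E
```

```text
[0.4494 0.0633 0.0176 0.3763] yaw 21.561685342272643
[[0.4, -0.3], [0.1, 0.4], [0.8, -0.2], [-0.8, -1.2], [0.8, -1.8], [-0.2, 0.0], [-1.0, 0.1], [-1.0, 1.0], [-0.4, -0.5], [-0.2, -0.2]]
tape roll [[0.4799801  0.07540895 0.07066136]] parked [[0.60707417 0.12563077 0.08986725]]
[ 0.469  -0.1587  0.017   0.1351] yaw 7.742303218424646
[[0.0, -0.9], [1.5, -3.0], [0.1, 0.0], [0.2, -1.8], [-0.4, 0.8], [-1.6, -0.2], [-1.2, -0.2], [-0.2, 0.9], [-0.2, -0.2]]
label roll [[ 0.50134764 -0.15430756  0.07203254]] parked [[ 0.63675887 -0.13589743  0.09123843]]
```

View pics/ot.png

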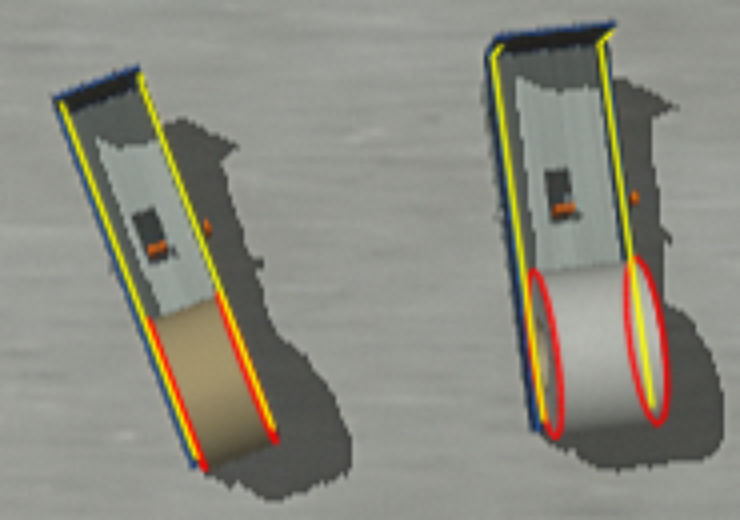

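View pics/os.png

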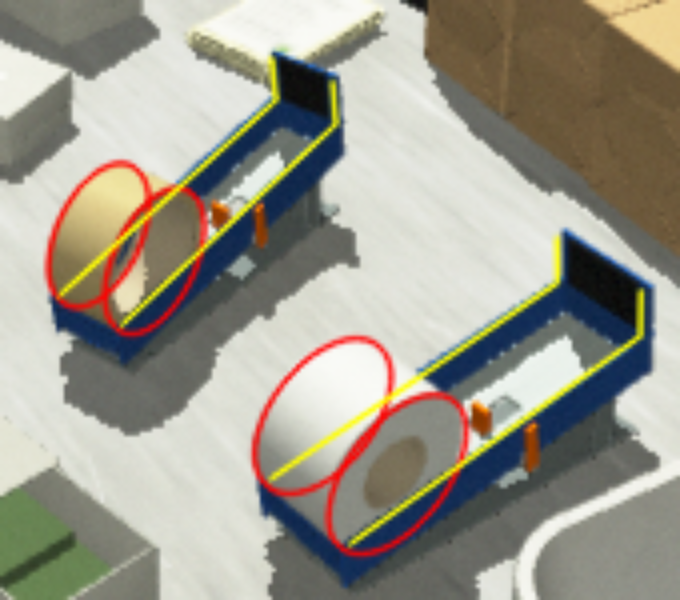

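Overlay agrees with the picture to about 2 mm. The plan is closed fingers, tool down, pushing at roll centre height from behind. First I move across high up.

```bash
cat >> h.py <<'E'
def plan(k,lx,r=None,drop=.014,turn=True):
    """tcp target so that roll centre would be at lane x=lx with finger (10mm half) touching; gap handled by caller"""
    from plant import get_obs
    p=np.load("lanes.npz")[k];r={'tape':.048,'label':.05}[k]
    c,_=lane2w(p,[lx,0,r]);c=c[0];w=p[3]
    return c-np.array([np.cos(w),np.sin(w),0])*(r+.010)-[0,0,drop]
def todo(tgt,k):
    from plant import get_obs
    o=get_obs();R=np.array(o["tcp_rot"]);d=np.array(tgt)-o["position"]
    w=np.load("lanes.npz")[k][3];D=np.column_stack([[0,0,-1],[-np.sin(w),np.cos(w),0],[np.cos(w),np.sin(w),0]])
    rv=cv2.Rodrigues(R.T@D)[0].ravel()
    print("t",o["time"],"tgt",np.round(tgt,4),"pos",np.round(o["position"],4),"shift shares",np.round(R.T@d/.12,3),"turn",np.round(rv/np.pi,4),"F",np.round(o["force"],1))
E
python3 -m inch '[[0,-0.45,0.38,0,0,0,-1],[0,-0.9,0.76,0,0,0,-1],[0,-0.9,0.76,0,0,0,-1],[0,-0.9,0.76,0,0,0,-1]]' 20
python3 -m inch '[[0,-0.45,0.38,0,0,0,-1],[0,-0.9,0.76,0,0,0,-1],[0,-0.9,0.76,0,0,0,-1],[0,-0.9,0.76,0,0,0,-1]]'
python3 -m inch '[[0,-0.45,0.38,0,0,0,-1],[0,-0.9,0.76,0,0,0,-1],[0,-0.9,0.76,0,0,0,-1],[0,-0.9,0.76,0,0,0,-1]]'
python3 - <<'E'
from h import *
for lx in (.01,.04,.175): print(plan("tape",lx))
t=plan("tape",.01);t[2]=.2
todo(t,"tape")
r,t,K=cam("top");R=cv2.Rodrigues(r)[0]
for uv in((293,322),(388,305),(398,340),(300,358)):
    d=R.T@np.linalg.solve(K,[*uv,1]);C=-R.T@t;print(uv,C+d*(.045-C[2])/d[2])
E
```

```text
time: 1.8
position: [0.2692, 0.4509, 0.2151]
tcp_rot: [[0.0, 0.356, 0.934], [0.001, 0.934, -0.356], [-1.0, 0.001, -0.0]]
force: [0.9, 0.4, 0.5]
opening: 0.586
time: 2.3
position: [0.3163, 0.3187, 0.215]
tcp_rot: [[0.001, 0.356, 0.934], [0.001, 0.934, -0.356], [-1.0, 0.001, 0.0]]
force: [-0.1, 1.1, 0.0]
opening: 0.154
time: 2.8
position: [0.3635, 0.1853, 0.2148]
tcp_rot: [[0.001, 0.356, 0.934], [0.001, 0.934, -0.356], [-1.0, 0.001, 0.0]]
force: [-0.6, 0.3, 0.2]
opening: 0.009
[0.39840965 0.04317601 0.05248617]
[0.42603879 0.0540938  0.05666136]
[0.55036995 0.10322383 0.07544973]
t 2.8 tgt [0.3984 0.0432 0.2   ] pos [0.3635 0.1853 0.2148] shift shares [ 0.123 -1.004  0.693] turn [-2.356e-01  2.000e-04 -3.000e-04] F [-0.6  0.3  0.2]
(293, 322) [0.33429127 0.08506655 0.045     ]
(388, 305) [ 0.37557131 -0.14214589  0.045     ]
(398, 340) [ 0.29366212 -0.16363899  0.045     ]
(300, 358) [0.25130632 0.06735648 0.045     ]
```

```bash
python3 -m inch '[[0.05,-0.4,0.3,-0.05,0,0,-1],[0.12,-0.8,0.55,-0.11,0,0,-1],[0.12,-1,0.69,-0.17,0,0,-1],[0.12,-1,0.69,-0.2356,0,0,-1],[0.12,-1,0.69,-0.2356,0,0,-1],[0.12,-1,0.69,-0.2356,0,0,-1]]'
python3 - <<'E'
from h import *
todo(plan("tape",.01),"tape");todo(plan("tape",.04),"tape")
E
```

```text
time: 3.55
position: [0.3982, 0.0444, 0.2002]
tcp_rot: [[0.0, -0.369, 0.929], [0.001, 0.929, 0.369], [-1.0, 0.0, 0.0]]
force: [0.2, -0.5, -0.5]
opening: 0.007
t 3.55 tgt [0.3984 0.0432 0.0525] pos [0.3982 0.0444 0.2002] shift shares [ 1.231 -0.011 -0.002] turn [ 0.0006  0.0001 -0.0001] F [ 0.2 -0.5 -0.5]
t 3.55 tgt [0.426  0.0541 0.0567] pos [0.3982 0.0444 0.2002] shift shares [ 1.196 -0.011  0.245] turn [ 0.0006  0.0001 -0.0001] F [ 0.2 -0.5 -0.5]
```

```bash
python3 -m inch '[[0.3,-0.01,0,0,0,0,-1],[0.6,-0.01,0,0,0,0,-1],[0.9,-0.01,0,0,0,0,-1],[1,-0.01,0,0,0,0,-1]]'
python3 -m inch '[[0.15,0,0,0,0,0,-1],[0.23,0,0,0,0,0,-1],[0.23,0,0,0,0,0,-1]]'
python3 - <<'E'
from h import *
for n in("side","top"): 
    im=viewer.grab_frame(n)[:,:,::-1]
    c=im[165:345,240:430];cv2.imwrite(f"pics/{n}1.png",cv2.resize(c,None,fx=3,fy=3,interpolation=cv2.INTER_CUBIC))
for x in(.04,.06,.10,.13,.17,.175): todo(plan("tape",x),"tape")
E
```

```text
time: 4.05
position: [0.397, 0.0426, 0.0787]
tcp_rot: [[-0.003, -0.368, 0.93], [-0.0, 0.93, 0.368], [-1.0, 0.001, -0.003]]
force: [-0.1, -0.0, 0.2]
opening: 0.005
time: 4.42
position: [0.398, 0.042, 0.0526]
tcp_rot: [[-0.0, -0.368, 0.93], [-0.0, 0.93, 0.368], [-1.0, 0.0, -0.0]]
force: [0.9, -0.6, 0.5]
opening: 0.006
t 4.525 tgt [0.426  0.0541 0.0567] pos [0.3984 0.0418 0.0532] shift shares [-0.029  0.01   0.252] turn [0.0003 0.0002 0.0001] F [-0.5 -0.9 -0.9]
t 4.525 tgt [0.4445 0.0614 0.0594] pos [0.3984 0.0418 0.0532] shift shares [-0.052  0.01   0.417] turn [0.0003 0.0002 0.0001] F [-0.5 -0.9 -0.9]
t 4.525 tgt [0.4813 0.0759 0.065 ] pos [0.3984 0.0418 0.0532] shift shares [-0.098  0.01   0.747] turn [0.0003 0.0002 0.0001] F [-0.5 -0.9 -0.9]
t 4.525 tgt [0.5089 0.0868 0.0692] pos [0.3984 0.0418 0.0532] shift shares [-0.133  0.01   0.994] turn [0.0003 0.0002 0.0001] F [-0.5 -0.9 -0.9]
t 4.525 tgt [0.5458 0.1014 0.0748] pos [0.3984 0.0418 0.0532] shift shares [-0.179  0.009  1.325] turn [0.0003 0.0002 0.0001] F [-0.5 -0.9 -0.9]
t 4.525 tgt [0.5504 0.1032 0.0754] pos [0.3984 0.0418 0.0532] shift shares [-0.185  0.009  1.366] turn [0.0003 0.0002 0.0001] F [-0.5 -0.9 -0.9]
```

View pics/side1.png

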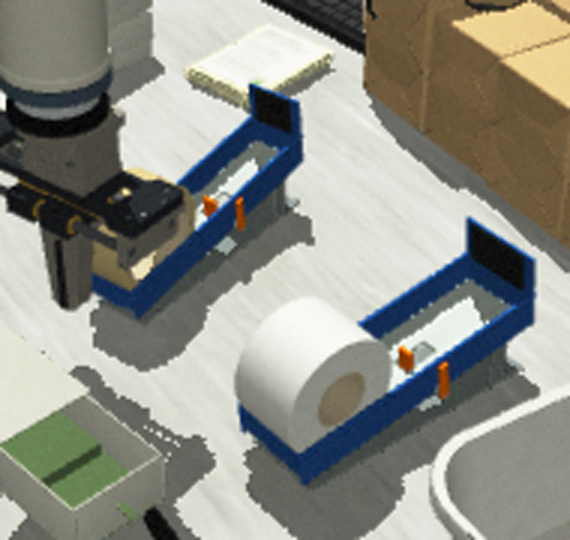

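View pics/top1.png

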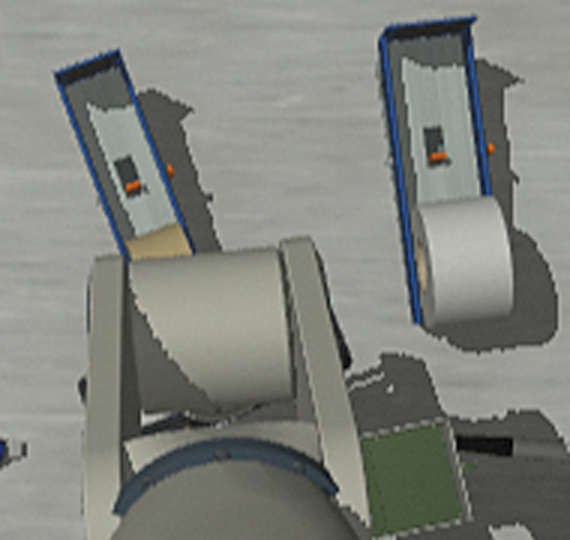

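Fingers are behind the tape roll (side view: fingertip about (70,300) in the crop, body above the roll). Now a steady push.

```bash
python3 -m inch '[[0,0.01,0.08,0,0,0,-1],[-0.01,0.01,0.15,0,0,0,-1],[-0.02,0.01,0.2,0,0,0,-1],[-0.03,0.01,0.24,0,0,0,-1],[-0.03,0.01,0.28,0,0,0,-1],[-0.04,0.01,0.32,0,0,0,-1],[-0.045,0.01,0.37,0,0,0,-1],[-0.052,0.01,0.42,0,0,0,-1],[-0.06,0.01,0.47,0,0,0,-1],[-0.066,0.01,0.52,0,0,0,-1],[-0.073,0.01,0.57,0,0,0,-1],[-0.08,0.01,0.62,0,0,0,-1],[-0.087,0.01,0.67,0,0,0,-1],[-0.094,0.01,0.72,0,0,0,-1],[-0.1,0.01,0.77,0,0,0,-1],[-0.108,0.01,0.82,0,0,0,-1],[-0.115,0.01,0.87,0,0,0,-1],[-0.122,0.01,0.92,0,0,0,-1],[-0.13,0.01,0.96,0,0,0,-1],[-0.133,0.01,0.99,0,0,0,-1]]'
python3 - <<'E'
from h import *
for n in("side",): 
    im=viewer.grab_frame(n)[:,:,::-1]
    c=im[165:345,240:430];cv2.imwrite(f"pics/{n}2.png",cv2.resize(c,None,fx=3,fy=3,interpolation=cv2.INTER_CUBIC))
for x in(.13,.165,.172,.175,.178): todo(plan("tape",x),"tape")
E
```

```text
time: 7.02
position: [0.5082, 0.0866, 0.0686]
tcp_rot: [[0.0, -0.369, 0.93], [-0.0, 0.93, 0.369], [-1.0, -0.0, 0.0]]
force: [-1.8, -1.4, 0.4]
opening: 0.004
t 7.075 tgt [0.5089 0.0868 0.0692] pos [0.5087 0.0867 0.0687] shift shares [-0.004  0.     0.002] turn [0.0003 0.0002 0.    ] F [-0.3  0.5  1. ]
t 7.075 tgt [0.5412 0.0996 0.0741] pos [0.5087 0.0867 0.0687] shift shares [-0.044 -0.     0.291] turn [0.0003 0.0002 0.    ] F [-0.3  0.5  1. ]
t 7.075 tgt [0.5476 0.1021 0.075 ] pos [0.5087 0.0867 0.0687] shift shares [-0.053 -0.     0.349] turn [0.0003 0.0002 0.    ] F [-0.3  0.5  1. ]
t 7.075 tgt [0.5504 0.1032 0.0754] pos [0.5087 0.0867 0.0687] shift shares [-0.056 -0.     0.373] turn [0.0003 0.0002 0.    ] F [-0.3  0.5  1. ]
t 7.075 tgt [0.5531 0.1043 0.0759] pos [0.5087 0.0867 0.0687] shift shares [-0.059 -0.     0.398] turn [0.0003 0.0002 0.    ] F [-0.3  0.5  1. ]
```

View pics/side2.png

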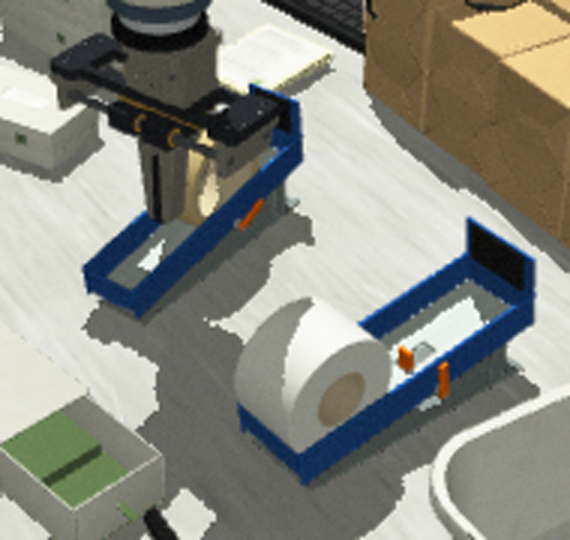

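The roll is over the catch, and the tape flag is tipped at about (250,215). I'll continue slowly to x≈174.

```bash
python3 -m inch '[[-0.005,0,0.03,0,0,0,-1],[-0.01,0,0.07,0,0,0,-1],[-0.018,0,0.12,0,0,0,-1],[-0.025,0,0.17,0,0,0,-1],[-0.032,0,0.22,0,0,0,-1],[-0.039,0,0.26,0,0,0,-1],[-0.044,0,0.29,0,0,0,-1],[-0.048,0,0.32,0,0,0,-1],[-0.052,0,0.345,0,0,0,-1],[-0.055,0,0.365,0,0,0,-1],[-0.055,0,0.37,0,0,0,-1],[-0.055,0,0.37,0,0,0,-1]]'
python3 - <<'E'
from h import *
for n in("side",): 
    im=viewer.grab_frame(n)[:,:,::-1]
    c=im[165:300,260:400];cv2.imwrite(f"pics/{n}3.png",cv2.resize(c,None,fx=4,fy=4,interpolation=cv2.INTER_CUBIC))
for x in(.172,.175,.178): todo(plan("tape",x),"tape")
E
```

```text
time: 8.57
position: [0.5491, 0.1029, 0.0751]
tcp_rot: [[-0.0, -0.368, 0.93], [-0.0, 0.93, 0.368], [-1.0, -0.0, -0.0]]
force: [-0.1, -0.6, 0.3]
opening: 0.005
t 8.625 tgt [0.5476 0.1021 0.075 ] pos [0.5491 0.1028 0.0751] shift shares [ 0.001 -0.001 -0.013] turn [ 0.0003 -0.     -0.    ] F [-1.1  0.2 -0.3]
t 8.625 tgt [0.5504 0.1032 0.0754] pos [0.5491 0.1028 0.0751] shift shares [-0.003 -0.001  0.011] turn [ 0.0003 -0.     -0.    ] F [-1.1  0.2 -0.3]
t 8.625 tgt [0.5531 0.1043 0.0759] pos [0.5491 0.1028 0.0751] shift shares [-0.006 -0.001  0.036] turn [ 0.0003 -0.     -0.    ] F [-1.1  0.2 -0.3]
```

View pics/side3.png

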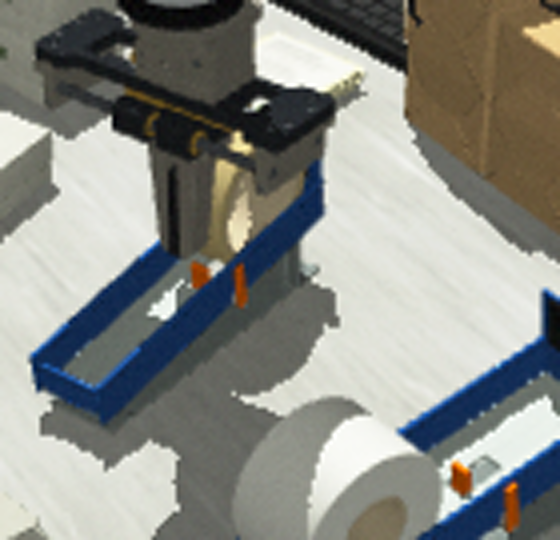

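The tape catch is standing: nose at about (200,272), flag upright at (240,285). I'll back off gently, then rise.

```bash
python3 -m inch '[[0,0,-0.02,0,0,0,-1],[0,0,-0.04,0,0,0,-1],[0,0,-0.07,0,0,0,-1],[0,0,-0.11,0,0,0,-1],[0,0,-0.17,0,0,0,-1],[0,0,-0.25,0,0,0,-1],[-0.3,0,-0.4,0,0,0,-1],[-0.7,0,-0.6,0,0,0,-1],[-1,0,-0.7,0,0,0,-1],[-1,0,-0.7,0,0,0,-1]]'
python3 - <<'E'
from h import *
im=viewer.grab_frame("side")[:,:,::-1]
c=im[165:300,260:400];cv2.imwrite("pics/side4.png",cv2.resize(c,None,fx=4,fy=4,interpolation=cv2.INTER_CUBIC))
print(plan("label",.01))
t=plan("label",.01);t[2]=.2
todo(t,"label")
E
```

```text
time: 9.88
position: [0.4717, 0.0718, 0.1977]
tcp_rot: [[0.005, -0.368, 0.93], [0.001, 0.93, 0.368], [-1.0, -0.001, 0.005]]
force: [-0.0, -0.8, -0.2]
opening: 0.009
[ 0.41245738 -0.16639283  0.05385735]
t 9.925 tgt [ 0.4125 -0.1664  0.2   ] pos [0.4712 0.0718 0.1961] shift shares [-0.034 -1.665 -1.186] turn [0.077  0.0009 0.0001] F [-0.5 -0.2 -1. ]
```

View pics/side4.png

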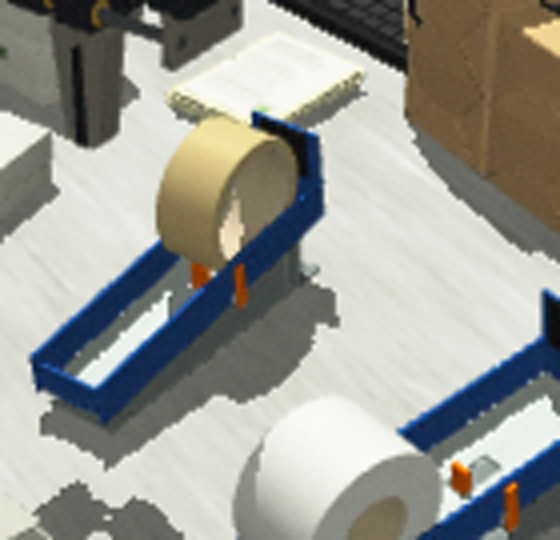

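The tape roll is parked behind its catch. On to the label roll.

```bash
python3 -m inch '[[0,-0.4,-0.3,0,0,0,-1],[0,-0.83,-0.6,0,0,0,-1],[0,-0.83,-0.6,0.04,0,0,-1],[0,-0.83,-0.6,0.077,0,0,-1],[0,-0.83,-0.6,0.077,0,0,-1]]'
python3 - <<'E'
from h import *
t=plan("label",.01);t[2]=.19
todo(t,"label")
E
```

```text
time: 10.55
position: [0.4402, -0.0473, 0.1938]
tcp_rot: [[-0.002, -0.135, 0.991], [0.0, 0.991, 0.135], [-1.0, 0.001, -0.002]]
force: [0.6, 0.5, -0.1]
opening: 0.006
t 10.55 tgt [ 0.4125 -0.1664  0.19  ] pos [ 0.4402 -0.0473  0.1938] shift shares [ 0.032 -0.952 -0.363] turn [ 0.0002 -0.0006 -0.0002] F [ 0.6  0.5 -0.1]
```

```bash
python3 -m inch '[[0,-0.45,-0.18,0,0,0,-1],[0.03,-0.8,-0.33,0,0,0,-1],[0.03,-0.95,-0.363,0,0,0,-1],[0.03,-0.95,-0.363,0,0,0,-1]]'
python3 -m inch '[[0.3,0,0,0,0,0,-1],[0.6,0,0,0,0,0,-1],[0.9,0,0,0,0,0,-1],[1,0,0,0,0,0,-1],[1,0,0,0,0,0,-1]]'
python3 - <<'E'
from h import *
todo(plan("label",.01),"label")
E
```

```text
time: 11.05
position: [0.4127, -0.1666, 0.1908]
tcp_rot: [[-0.001, -0.136, 0.991], [0.0, 0.991, 0.136], [-1.0, 0.001, -0.001]]
force: [0.1, 0.4, -0.1]
opening: 0.007
time: 11.68
position: [0.4128, -0.1653, 0.0712]
tcp_rot: [[-0.002, -0.137, 0.991], [0.001, 0.991, 0.137], [-1.0, 0.001, -0.001]]
force: [0.4, -0.3, -0.0]
opening: 0.005
t 11.675 tgt [ 0.4125 -0.1664  0.0539] pos [ 0.4128 -0.1653  0.0712] shift shares [ 0.144 -0.009 -0.004] turn [ 0.0006 -0.0005 -0.0003] F [ 0.4 -0.3 -0. ]
```

```bash
python3 -m inch '[[0.1,-0.01,0,0,0,0,-1],[0.144,-0.01,0,0,0,0,-1],[0.144,-0.01,0,0,0,0,-1]]'
python3 - <<'E'
from h import *
im=viewer.grab_frame("side")[:,:,::-1]
c=im[205:345,280:430];cv2.imwrite("pics/side5.png",cv2.resize(c,None,fx=4,fy=4,interpolation=cv2.INTER_CUBIC))
for x in(.01,.04,.13,.175): todo(plan("label",x),"label")
E
```

```text
time: 12.05
position: [0.4132, -0.1672, 0.0542]
tcp_rot: [[-0.0, -0.135, 0.991], [0.0, 0.991, 0.135], [-1.0, 0.0, -0.0]]
force: [0.3, 1.3, -0.0]
opening: 0.004
t 12.1 tgt [ 0.4125 -0.1664  0.0539] pos [ 0.4132 -0.1673  0.0544] shift shares [ 0.004  0.008 -0.006] turn [0.0001 0.     0.    ] F [ 0.1  0.1 -0. ]
t 12.1 tgt [ 0.4419 -0.1624  0.058 ] pos [ 0.4132 -0.1673  0.0544] shift shares [-0.03   0.008  0.242] turn [0.0001 0.     0.    ] F [ 0.1  0.1 -0. ]
t 12.1 tgt [ 0.5302 -0.1504  0.0706] pos [ 0.4132 -0.1673  0.0544] shift shares [-0.135  0.008  0.985] turn [0.0001 0.     0.    ] F [ 0.1  0.1 -0. ]
t 12.1 tgt [ 0.5744 -0.1444  0.0768] pos [ 0.4132 -0.1673  0.0544] shift shares [-0.187  0.008  1.356] turn [0.0001 0.     0.    ] F [ 0.1  0.1 -0. ]
```

View pics/side5.png

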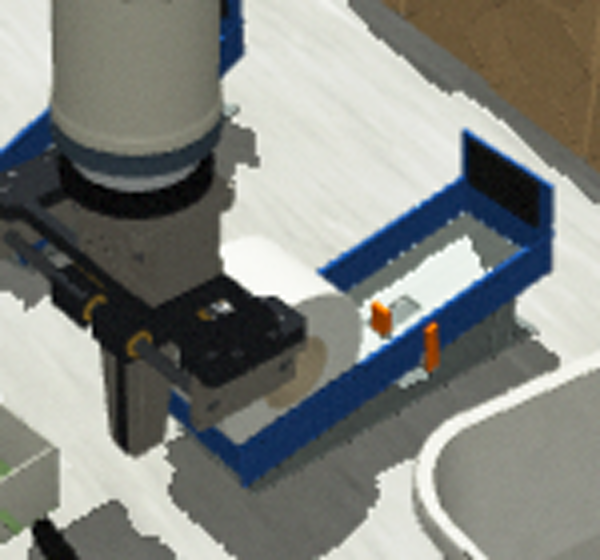

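Run:
```python
from h import *
r,t,K=cam("top");R=cv2.Rodrigues(r)[0]
for uv in((445,150),(447,200),(448,250)):
  for z in(.1,.17):
    d=R.T@np.linalg.solve(K,[*uv,1]);C=-R.T@t;print(uv,C+d*(z-C[2])/d[2])
```

```text
(445, 150) [ 0.74965661 -0.2840708   0.1       ]
(445, 150) [ 0.72131266 -0.26489037  0.17      ]
(447, 200) [ 0.62207818 -0.28234645  0.1       ]
(447, 200) [ 0.60156864 -0.26327191  0.17      ]
(448, 250) [ 0.50018816 -0.27835338  0.1       ]
(448, 250) [ 0.48716372 -0.25952405  0.17      ]
```

```bash
python3 -m inch '[[0,0.01,0.08,0,0,0,-1],[-0.01,0.01,0.15,0,0,0,-1],[-0.02,0.01,0.2,0,0,0,-1],[-0.03,0.01,0.24,0,0,0,-1],[-0.03,0.01,0.28,0,0,0,-1],[-0.04,0.01,0.32,0,0,0,-1],[-0.045,0.01,0.37,0,0,0,-1],[-0.052,0.01,0.42,0,0,0,-1],[-0.06,0.01,0.47,0,0,0,-1],[-0.066,0.01,0.52,0,0,0,-1],[-0.073,0.01,0.57,0,0,0,-1],[-0.08,0.01,0.62,0,0,0,-1]]'
```

```text
time: 13.6
position: [0.4872, -0.1559, 0.0639]
tcp_rot: [[0.0, -0.135, 0.991], [-0.0, 0.991, 0.135], [-1.0, -0.0, 0.0]]
force: [-1.4, 0.1, 0.2]
opening: 0.004
```

Clearance to the bin (y < −0.26) is fine. Continuing.

```bash
python3 - <<'E'
from h import *
for x in(.13,.172,.175): todo(plan("label",x),"label")
E
python3 -m inch '[[-0.005,0,0.03,0,0,0,-1],[-0.01,0,0.07,0,0,0,-1],[-0.018,0,0.12,0,0,0,-1],[-0.025,0,0.17,0,0,0,-1],[-0.032,0,0.22,0,0,0,-1],[-0.039,0,0.27,0,0,0,-1],[-0.046,0,0.32,0,0,0,-1],[-0.053,0,0.37,0,0,0,-1],[-0.06,0,0.42,0,0,0,-1],[-0.067,0,0.47,0,0,0,-1],[-0.074,0,0.52,0,0,0,-1],[-0.081,0,0.57,0,0,0,-1],[-0.087,0,0.61,0,0,0,-1],[-0.092,0,0.64,0,0,0,-1],[-0.096,0,0.67,0,0,0,-1],[-0.099,0,0.69,0,0,0,-1],[-0.099,0,0.69,0,0,0,-1]]'
python3 - <<'E'
from h import *
im=viewer.grab_frame("side")[:,:,::-1]
c=im[205:345,280:430];cv2.imwrite("pics/side6.png",cv2.resize(c,None,fx=4,fy=4,interpolation=cv2.INTER_CUBIC))
for x in(.172,.175,.178): todo(plan("label",x),"label")
E
```

```text
t 13.6 tgt [ 0.5302 -0.1504  0.0706] pos [ 0.4872 -0.1559  0.0639] shift shares [-0.055 -0.003  0.361] turn [0.0001 0.     0.    ] F [-1.4  0.1  0.2]
t 13.6 tgt [ 0.5714 -0.1448  0.0764] pos [ 0.4872 -0.1559  0.0639] shift shares [-0.104 -0.003  0.708] turn [0.0001 0.     0.    ] F [-1.4  0.1  0.2]
t 13.6 tgt [ 0.5744 -0.1444  0.0768] pos [ 0.4872 -0.1559  0.0639] shift shares [-0.108 -0.003  0.732] turn [0.0001 0.     0.    ] F [-1.4  0.1  0.2]
time: 15.72
position: [0.5693, -0.1448, 0.0758]
tcp_rot: [[0.001, -0.135, 0.991], [-0.0, 0.991, 0.135], [-1.0, -0.0, 0.001]]
force: [0.3, 0.1, -0.3]
opening: 0.007
t 15.775 tgt [ 0.5714 -0.1448  0.0764] pos [ 0.569  -0.1448  0.0757] shift shares [-0.006 -0.003  0.02 ] turn [0.0001 0.0001 0.    ] F [0.3 0.  0.1]
t 15.775 tgt [ 0.5744 -0.1444  0.0768] pos [ 0.569  -0.1448  0.0757] shift shares [-0.009 -0.003  0.045] turn [0.0001 0.0001 0.    ] F [0.3 0.  0.1]
t 15.775 tgt [ 0.5773 -0.144   0.0772] pos [ 0.569  -0.1448  0.0757] shift shares [-0.013 -0.003  0.07 ] turn [0.0001 0.0001 0.    ] F [0.3 0.  0.1]
```

View pics/side6.png

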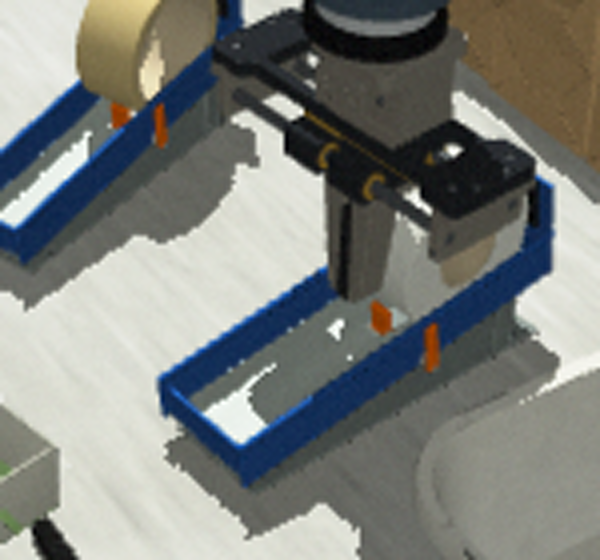

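The label catch already looks upright: nose at about (380,318), flag at (432,348). I'll push 3 mm more for certainty, then back off gently.

```bash
python3 -m inch '[[-0.003,0,0.012,0,0,0,-1],[-0.005,0,0.025,0,0,0,-1],[-0.005,0,0.025,0,0,0,-1],[0,0,0,0,0,0,-1],[0,0,-0.02,0,0,0,-1],[0,0,-0.05,0,0,0,-1],[0,0,-0.09,0,0,0,-1],[0,0,-0.15,0,0,0,-1],[0,0,-0.25,0,0,0,-1],[-0.3,0,-0.4,0,0,0,-1],[-0.7,0,-0.6,0,0,0,-1],[-1,0,-0.8,0,0,0,-1],[-1,0,-1,0,0,0,-1],[-1,0,-1,0,0,0,-1]]'
python3 -m inch '[[0,0.5,0,0,0,0,-1],[0,1,0,0,0,0,-1],[0,1,0,0,0,0,-1]]'
python3 - <<'E'
from h import *
from plant import get_obs,spotter
L=np.load("lanes.npz")
for n in("side","top"):
    im=viewer.grab_frame(n)[:,:,::-1].copy()
    r,t,K=cam(n);R=cv2.Rodrigues(r)[0]
    for q in("tape_roll_center","label_roll_center","gift_carton","blue_cutter","marker","teal_tape"):
        for d in spotter.find_in(n,q)[:1]: print(n,q,round(d["p"],2),np.round(R.T@(np.array(d["point"])-t),3))
    if n=="side":
        c=im[165:345,240:430];cv2.imwrite("pics/side7.png",cv2.resize(c,None,fx=4,fy=3.3,interpolation=cv2.INTER_CUBIC))
    a=np.linspace(0,6.283,40)
    for k,rr,hw in(("tape",48,22.5),("label",50,31)):
        for y in(-hw,hw):
            P=np.c_[165+rr*np.cos(a),0*a+y,rr+rr*np.sin(a)]/1000
            cv2.polylines(im,[np.int32(proj(n,lane2w(L[k],P)[0])*16)],True,(0,0,255),1,cv2.LINE_AA,4)
    c=im[165:345,240:430];cv2.imwrite(f"pics/{n}7o.png",cv2.resize(c,None,fx=3,fy=3))
print(get_obs()["time"])
E
```

```text
time: 17.52
position: [0.4483, -0.1611, 0.1961]
tcp_rot: [[0.0, -0.134, 0.991], [-0.0, 0.991, 0.134], [-1.0, -0.0, 0.0]]
force: [0.1, -0.2, 0.1]
opening: 0.006
time: 17.9
position: [0.4332, -0.0389, 0.1952]
tcp_rot: [[-0.001, -0.139, 0.99], [0.001, 0.99, 0.139], [-1.0, 0.001, -0.001]]
force: [0.9, -0.4, 0.1]
opening: 0.002
side tape_roll_center 0.76 [0.598 0.12  0.08 ]
side label_roll_center 0.93 [ 0.604 -0.152  0.118]
side gift_carton 0.95 [0.496 0.34  0.046]
side blue_cutter 0.88 [0.346 0.276 0.014]
side marker 0.7 [ 0.355 -0.231  0.013]
side teal_tape 0.73 [0.596 0.117 0.083]
top tape_roll_center 0.83 [0.587 0.12  0.128]
top label_roll_center 0.79 [ 0.631 -0.132  0.137]
top gift_carton 0.58 [0.505 0.357 0.045]
top blue_cutter 0.76 [0.354 0.285 0.012]
top marker 0.66 [ 0.353 -0.256  0.015]
top teal_tape 0.78 [ 0.439 -0.336  0.015]
18.6
```

View pics/side7.png

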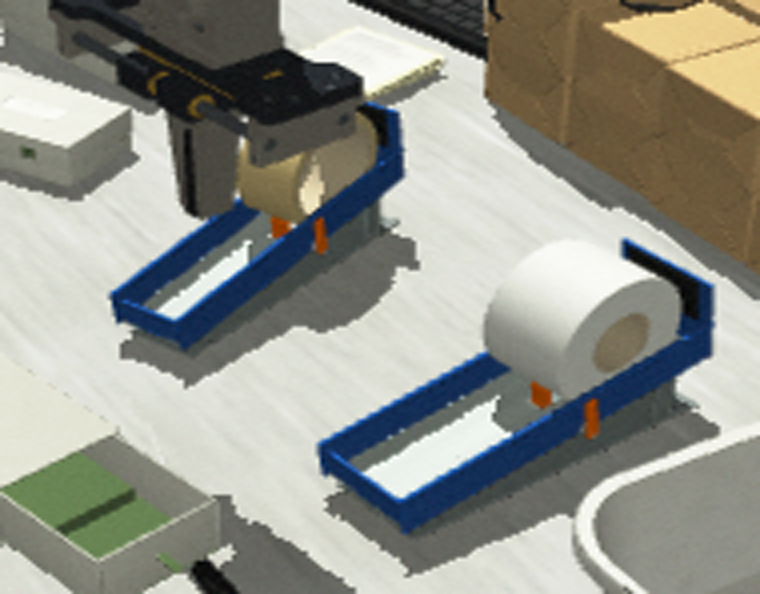

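View pics/side7o.png

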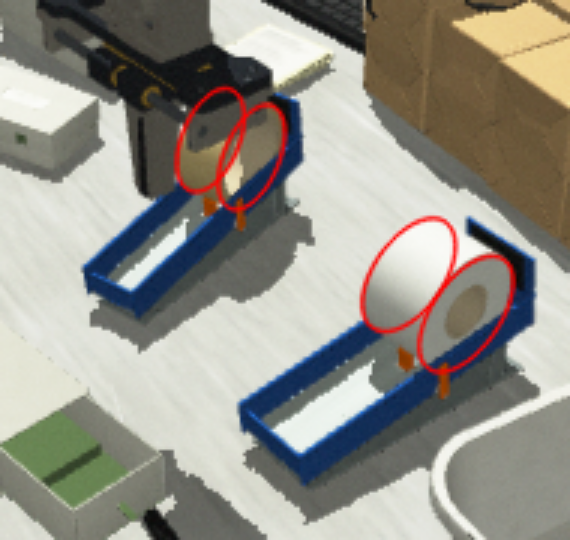

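Both rolls rest on their catches at x≈165 mm, both flags are upright and the arm is clear. Handing in.

```bash
python3 -c "
from plant import ticket,get_obs
o=get_obs();print(o['time'],o['position'],o['force'])
print(ticket.finish_job())"
```

```text
18.6 [ 0.43371063 -0.04231165  0.19573165] [ 0.0475635  -0.2269807  -0.57653789]
the job is handed in; nothing more can be done
None
```

I pushed both rolls up their chutes with the closed fingertips at roughly 50 mm/s, over the catches and nearly to the rear stops. I then backed off slowly, raised the arm clear, and handed the job in at 18.6 s. The hand-in gives no verdict.

- **Rolls:** In the last side picture both rolls rest back on their catches. A model roll drawn at x = 165 mm matched both to within a few mm; the allowed range is 158 to 184 mm.
- **Catches:** Both orange flags and noses look upright. I checked this by eye in the pictures and did not measure the angle.
- **Forces:** The wrist forces I read stayed around 2 N, and the gripper was in free air at hand-in.
- **Bystanders:** The gift box and cutter were found within a few mm of where they started, in the side view for both and the top view for the box. The teal tape matched in the top view.
- **Disagreements:**
  - The side-view network reported the teal tape at the tan roll's position, which is a misidentification.
  - The top-view network put the marker 35 mm off in y; the side view had it within 2 mm of its start, and the arm never went near it.

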